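Crank the test slide to its station and lock it

ROBOT

A 6-joint arm with a two-finger parallel gripper is mounted at the origin on a cart in front of the work surface, level with it; the furniture and walls round the work are solid. World frame = base frame: x ahead of the robot, y to its left, z up, the work surface at z = 0. Lengths are in m, angles in rad, forces in N, time in s.
With the tool pointing down it reaches from about 0.375 to 0.9 m from the base axis. Payload 3.1 kg.
Tool frame: the origin (TCP) lies midway between the tips of the shut fingers; the grasp point (between the pads) lies 19 mm behind it; z points along the fingers, x is the direction in which the jaws open and shut, and the axes are right-handed (so a half turn about z gives the same grasp; the last joint's range is limited). The gripper opens to 85 mm and grips with 20 to 120 N. Pads are 22 mm wide; open, the fingers measure 114 mm over their backs; the gripper's body (76 mm by 85 mm) begins 54 mm behind the grasp point. The pads swing forward as they close: fully open they stand 13 mm farther back than shut.
Start: joints at [1.01, 0.527, 1.433, -0, 1.181, -0.178], TCP at [0.233, 0.58, 0.231] pointing down, gripper open.
Joint ranges: [-3.08, 3.08], [-0.75, 2.2], [0.22, 2.44], [-1.43, 4.57], [0, 2.65], [-2.85, 2.85]. Speed limits (rad/s): [2.79, 2.79, 3.14, 3.14, 3.14, 3.14].

INTERFACE

Orientations are given as a rotation vector (axis times angle).
In Python, from workcell import robot gives the robot as it stands.
- The arm moves only by the tool apply_moves, never from a script. Its argument "moves" is a list of rows, each an object with "translation": the shift along the tool's x, y, z in m, a list of three; "yaw": the turn about the tool's z in degrees. In form: [{"translation": [tx, ty, tz], "yaw": yaw}, ...]. A call has 1 to 20 rows; each row is the pose to reach, as a shift and turn from the pose commanded when the call began, along the tool's axes at that moment; what a row does not reach only later rows make up. A row lasts 1/12 s, in which the tool goes at most 41.7 mm and 7.16 degrees, less where a joint would pass 70% of its speed; a pose out of reach is approached as far as the arm can. A call with a gripper value outside its range is refused whole. "gripper" is the finger opening in m, from 0 to 0.0854, set as the call begins (left out, the last holds). The fingers move at their own pace and stop on an object; "squeeze" is the grip in N (left out, the last holds). Time passes only in rows, so rows that repeat a pose let the fingers close. It gives the time, the measured TCP pose, the force and the opening at its end, in the units of the state.
- robot.sense(): the state, without advancing time (a new reading comes with each control period).
- robot.capture(name): name is "side" or "top" or "wrist"; returns (picture, depth): 384x512x3 uint8, blue, green, red; 384x512 float32, m along the optical axis (not along the pixel's ray), 0 where there is no reading.
- robot.calibration(name): a dict with "fx", "fy", "cx", "cy" (pixels), "view" (4x4, takes a point from world to camera coordinates). Camera axes: x right, y down, z forward; pixel columns grow to the right and rows downward; lengths in m; the calibration is good to about 2 mm. A picture is of the moment at which its call begins: read the wrist's pose just before it. calibration takes no time and is no camera call; for the wrist camera it gives the pose at the moment of the call.
- robot.job_done(): hands the job in, once; it reports no verdict.
The state is a dict: "t": time; "joint_positions": joint angles; "joint_vel": joint speeds; "effort": joint torques, N m; "tcp_pos": TCP position; "tcp_rot": TCP orientation; "force": force on the tool from outside, world axes, zero at the start; "ft_torque": the same for the moment, N m; "finger_gap": opening from 0.0 (shut) to 1.0 (fully open).
Only numpy, scipy, OpenCV 4.12 (cv2) and the standard library are available. Lean on these libraries where they do the work, as an engineer would, in place of code of your own. Each camera call takes 0.05 s, during which the arm holds its last target. There are 200 camera calls.

TASK

Turn the handwheel of the test slide until the carriage's pointer stands exactly opposite the blade of the tall index post (not the round rubber buffer). Then press the sprung lock lever down until it clicks in and stays down by itself. Move the carriage by the wheel only, and leave the tools and parts lying about where they are.

Things in the scene. Friction and masses are not known exactly. Their poses are not given: they have to be found in the camera images.
- slide_unit: the test slide, fixed to the bench: bare aluminium base plate 310 x 430 x 12 mm with a handwheel on a grey gear case (left front), a rail with a carriage (back) and a lock lever (right). Origin at the plate's underside; plate reaches x -100 to +210, y -240 to +190 mm. Its x points from the robot across the rail, y to the left along it; yaw varies
- wheel_centre (a point): wheel axis at the rim's mid-height, 90 mm above the bench. The wheel lies flat: black rim of 14 mm round bar on a 130 mm circle (144 mm over all), open inside but for three 10 mm spokes and a hub of 30 mm diameter that ends 8 mm above this point; gear case top 44 mm below it. No crank handle: grip the rim between two spokes
- handwheel (a joint): turn of the wheel in rad, positive anticlockwise from above, range -5 to 5, near 0 at the start. At q the spokes point at q, q + 2.094 and q + 4.189 from the slide unit's x axis. Each rad drives the carriage 20 mm; anticlockwise drives it to the left (slide unit's +y). Friction holds it; about 4 N at the rim turns it
- carriage: the carriage, an aluminium plate 90 x 112 mm on the rail with a black instrument module fixed on it, its top about 95 mm above the bench; it travels 100 mm either way from the wheel's zero. Axes as the slide unit's; origin at the top of the rail under its centre. Moved by the wheel only, never touched
- carriage_pointer (a point): tip of the dark pointer blade that juts from the carriage's front edge towards the robot, 38 mm above the bench, 60 mm in front of the carriage's centre
- index_post: the index post: dark steel foot 30 x 28 x 8 mm with a square upright 14 mm thick, 46 mm tall in all, whose thin blade points at the carriage; stands fixed on the base plate in front of the rail, either left or right of the carriage's start. Origin on the plate, 15 mm in front of the blade's tip; axes as the slide unit's
- index_tip (a point): tip of the index post's blade, 40 mm above the bench. The target is that the carriage pointer's tip is beside it: same place along the rail (slide unit's y), with a 5 mm gap between the tips across it
- buffer_block: the other marker, not the target: same foot, but a round rubber buffer of 26 mm diameter on it, 28 mm tall; stands fixed on the other side of the carriage's start. Origin on the plate
- lock_lever (a joint): press of the lock lever in rad: 0 is raised (sprung up, about 22 degrees above level), 0.40 is fully down, where the detent holds it. It resists with about 9 N at the pad, less as it goes, until 0.26 rad, past which it goes down by itself
- lever_pad (a point): middle of the top of the lever's black thumb pad, 34 x 30 mm, 105 mm from the pivot towards the robot; moves with the lever: about 107 mm above the bench raised, 66 mm latched. Pivot at x 75, y -185, z 62 mm in the slide unit's frame; nothing taller than 50 mm near the pad
- screwdriver: bystander: black-handled screwdriver, 173 mm long, lying on the bench left of the slide. Origin under its centre
- spool: bystander: loose white solder spool, 55 mm diameter, 33 mm tall, standing on the front of the base plate between wheel and lever. Origin under its centre
- carton: bystander: loose cream-coloured carton, 44 x 62 x 30 mm, on the bench left of the slide. Origin under its centre

How it is judged:
On the way, in this order (a step that is already met when the one before it is completed fails the run):
1. with the lever still up, the wheel has brought the carriage's pointer opposite the index post's blade (within 5 mm) and is at rest (y of carriage_pointer in the frame of index_post between -0.005 and 0.005 m and value of joint lock_lever below 0.1 rad and velocity of joint handwheel between -0.1 and 0.1 rad/s), for 0.2 s.
2. the lock lever is down in its detent (value of joint lock_lever above 0.33 rad), for 0.2 s.
At the end, for the whole second after the job is handed in: The carriage's pointer stands opposite the index post's blade within 5 mm along the rail, the wheel is at rest, and the lock lever stays down in its detent by itself (joint above 0.33 rad) (y of carriage_pointer in the frame of index_post between -0.005 and 0.005 m and value of joint lock_lever above 0.33 rad and velocity of joint handwheel between -0.1 and 0.1 rad/s); the robot touches nothing.
It fails at once if the robot pushes the carriage or its module directly (more than 2 N) (contact force between carriage and the fingers above 2 N or contact force between carriage and the arm above 2 N).
It fails at once if the spool, carton or screwdriver is shifted by more than 30 mm (distance of any of spool, carton, screwdriver from where it was at the start of the episode above 0.03 m).
It also fails if it takes over 64 s, if anything falls off the work surface, if the arm or the gripper's body presses on something with over 40 N, if the wrist force passes 120 N, or if a joint passes its speed limit or range.

## Working session

There is one attempt and no reset: what is moved stays moved. The work goes in short steps, Python scripts to look and compute and a tool call to move; the robot and the scene stay as the last step left them, time stands still between calls to the robot, and variables do not carry over. Pictures are saved under pics/ and viewed, about 8 in all and at most 12, crops included, and the job is handed in when it is done.

Besides the shell and the picture viewer there is one more tool, called after "Emit:" by a JSON object that holds its "name" and its "arguments". apply_moves: Moves the arm, as the interface text tells. Its arguments: {"type":"object","properties":{"moves":{"type":"array"},"gripper":{"type":"number"},"squeeze":{"type":"number"}},"required":["moves"]}

```bash
mkdir -p pics; ls
python3 - <<'E'
from workcell import robot
import cv2,numpy as np
s=robot.sense();print({k:np.round(v,3).tolist() for k,v in s.items()})
for n in("top","side"):
    p,d=robot.capture(n);c=robot.calibration(n);cv2.imwrite(f"pics/{n}0.png",p);np.save(f"{n}0.npy",d)
    print(n,c["fx"],c["cx"],c["cy"],np.round(c["view"],3).tolist())
E
```

```text
pics
{'t': 0.0, 'joint_positions': [1.011, 0.528, 1.434, 0.0, 1.181, -0.179], 'joint_vel': [-0.001, -0.001, -0.001, 0.0, 0.001, -0.001], 'effort': [-0.001, -44.233, -17.803, -0.0, 0.008, 0.0], 'tcp_pos': [0.232, 0.579, 0.23], 'tcp_rot': [2.602, 1.759, -0.003], 'force': [0.609, 0.142, 0.04], 'ft_torque': [-0.026, -0.019, -0.015], 'finger_gap': 0.997}
top 381.04843966678425 250.19409650703523 193.20195982435962 [[0.003, -1.0, 0.014, 0.028], [-0.992, -0.004, -0.127, 0.581], [0.127, -0.014, -0.992, 0.93], [0.0, 0.0, 0.0, 1.0]]
side 349.011028923608 260.216241454071 189.99237087963232 [[-0.999, 0.033, -0.01, 0.548], [0.027, 0.563, -0.826, 0.042], [-0.022, -0.826, -0.564, 1.083], [0.0, 0.0, 0.0, 1.0]]
```

View pics/top0.png

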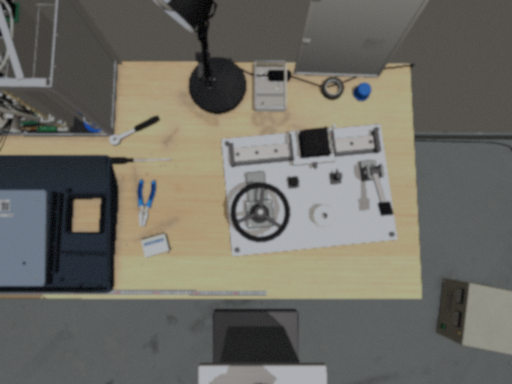

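View pics/side0.png

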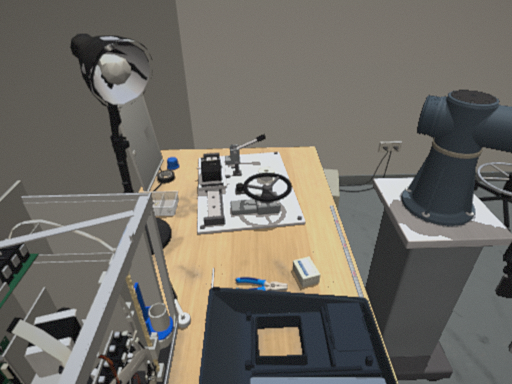

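```bash
cat > h.py <<'E'
import numpy as np,cv2
from workcell import robot
def ray(c,u,v,z):
    V=np.array(c["view"]);R=V[:3,:3];o=-R.T@V[:3,3]
    d=R.T@np.array([(u-c["cx"])/c["fx"],(v-c["cy"])/c["fy"],1]);return o+d*(z-o[2])/d[2]
def proj(c,p):
    V=np.array(c["view"]);q=V[:3,:3]@np.array(p)+V[:3,3];return np.array([c["fx"]*q[0]/q[2]+c["cx"],c["fy"]*q[1]/q[2]+c["cy"]])
E
python3 - <<'E'
from h import *
p=cv2.imread("pics/top0.png");cv2.imwrite("pics/c0.png",cv2.resize(p[115:265,210:410],None,fx=4,fy=4,interpolation=cv2.INTER_CUBIC))
c=robot.calibration("top")
# plate mask
g=p.min(2);m=((g>120)&(p.max(2).astype(int)-g<30)).astype(np.uint8);m[:115]=0;m[265:]=0;m[:,:210]=0;m[:,405:]=0
m=cv2.morphologyEx(m,cv2.MORPH_OPEN,np.ones((3,3)))
pts=cv2.findNonZero(m);r=cv2.minAreaRect(cv2.convexHull(pts));b=cv2.boxPoints(r)
W=np.array([ray(c,*q,0.012)[:2] for q in b]);print(b.tolist(),W,np.linalg.norm(np.diff(W,axis=0),axis=1),W.mean(0))
# wheel
k=(p.max(2)<60).astype(np.uint8);k[:170]=0;k[250:]=0;k[:,:224]=0;k[:,296:]=0
n,l,st,ce=cv2.connectedComponentsWithStats(k);i=1+st[1:,4].argmax();e=cv2.fitEllipse(cv2.convexHull(cv2.findNonZero((l==i).astype(np.uint8))));print(e,ray(c,*e[0],.09))
E
```

```text
[[218.91213989257812, 135.53956604003906], [385.42327880859375, 118.54862976074219], [397.7955017089844, 239.79637145996094], [231.28436279296875, 256.78729248046875]] [[ 0.7374099   0.11337537]
 [ 0.78728462 -0.33256231]
 [ 0.46420831 -0.35076511]
 [ 0.42009996  0.07775455]] [0.44871806 0.3235887  0.43078376] [ 0.6022507  -0.12304938]
((259.6271057128906, 211.56365966796875), (56.71073532104492, 57.867591857910156), 153.33035278320312) [0.52955725 0.0084964  0.09      ]
```

View pics/c0.png

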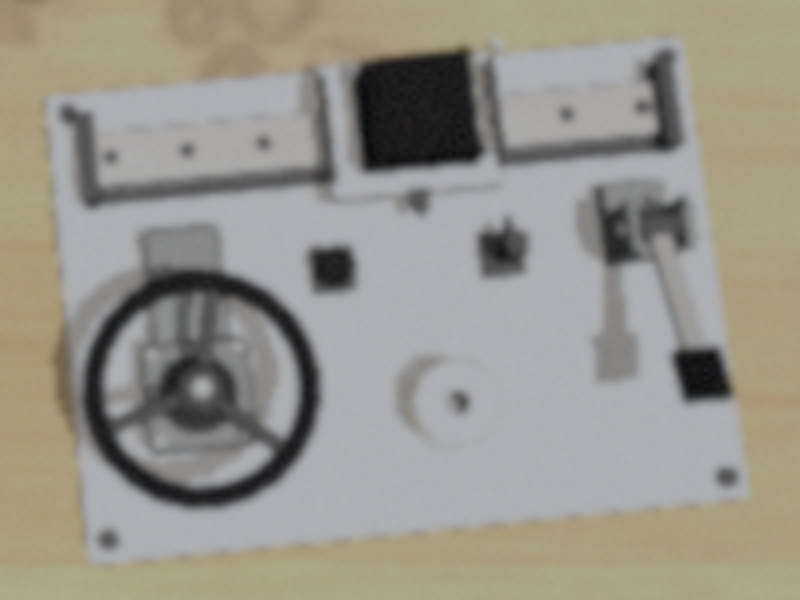

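The top view shows the index post, with its square upright and blade, right of the pointer at crop (507,222). The buffer is to the left at (332,268), and the pointer tip is at (417,208). The plate corners, the wheel and the lever pad at (702,373) are also clear.

Run:
```python
from h import *
c=robot.calibration("top");f=lambda u,v,z:ray(c,210+(u+.5)/4-.5,115+(v+.5)/4-.5,z)[:2]
C=np.array([f(*q,.012) for q in((48,98),(683,40),(747,495),(90,562))]);M=np.array([[.21,.19],[.21,-.24],[-.1,-.24],[-.1,.19]])
a=C-C.mean(0);b=M-M.mean(0);yaw=np.arctan2((b[:,0]*a[:,1]-b[:,1]*a[:,0]).sum(),(a*b).sum())
R=np.array([[np.cos(yaw),-np.sin(yaw)],[np.sin(yaw),np.cos(yaw)]]);o=C.mean(0)-R@M.mean(0)
print("yaw",np.degrees(yaw),"o",o,"res",(M@R.T+o-C).round(4).tolist())
for n,u,v,z in(("wheel",202,388,.09),("hubtop",202,388,.098),("ptr",417,210,.038),("idx",506,222,.04),("post",512,245,.058),("pad",702,373,.107),("spool",460,402,.045),("module",418,112,.095)):
    w=f(u,v,z);print(n,w.round(4),"local",(R.T@(w-o)).round(4))
print("padexp",(R@[.075-.105*np.cos(.39),-.185]+o).round(4))
for n in("top","side"):
    d=np.load(n+"0.npy");print(n,d[d>0].min())
# heights along path
d=np.load("top0.npy");V=np.array(c["view"])
v,u=np.mgrid[0:384,0:512];P=np.stack([(u-c["cx"])/c["fx"]*d,(v-c["cy"])/c["fy"]*d,d],-1)@V[:3,:3]-V[:3,:3].T@V[:3,3]
k=(d>0)&(P[...,0]<.75)&(P[...,0]>.2)
for y0 in np.arange(-.4,.7,.1):
    q=P[k&(abs(P[...,1]-y0)<.05)];print(round(y0,1),q[:,2].max().round(3) if len(q) else None)
```

```text
yaw 5.738929337410716 o [ 0.54031606 -0.10156974] res [[0.0026, 0.0024], [0.0029, -0.0011], [-0.003, -0.0031], [-0.0025, 0.0018]]
wheel [0.5294 0.0073] local [0.     0.1094]
hubtop [0.5288 0.0076] local [-0.0006  0.1098]
ptr [ 0.6484 -0.1327] local [ 0.1044 -0.0418]
idx [ 0.6405 -0.1892] local [ 0.0909 -0.0973]
post [ 0.6224 -0.1882] local [ 0.073  -0.0945]
pad [ 0.538  -0.2862] local [-0.0208 -0.1835]
spool [ 0.5248 -0.1561] local [-0.0209 -0.0527]
module [ 0.6976 -0.124 ] local [ 0.1543 -0.038 ]
padexp [ 0.5368 -0.2879]
top 0.5123703
side 0.3057553
-0.4 0.006
-0.3 0.115
-0.2 0.092
-0.1 0.1
-0.0 0.101
0.1 0.1
0.2 0.034
0.3 0.034
0.4 0.345
0.5 0.343
0.6 0.185
```

Run:
```python
from h import *
for n in("top","side"):
    c=robot.calibration(n);d=np.load(n+"0.npy");V=np.array(c["view"])
    v,u=np.mgrid[0:384,0:512];P=np.stack([(u-c["cx"])/c["fx"]*d,(v-c["cy"])/c["fy"]*d,d],-1)@V[:3,:3]-V[:3,:3].T@V[:3,3]
    k=(d>0);print(n)
    for x0 in np.arange(.2,.9,.1):
        print(round(x0,1),[ (float(q[:,2].max().round(2)) if len(q)>3 else None) for y0 in np.arange(-.3,.75,.1) for q in [P[k&(abs(P[...,1]-y0)<.05)&(abs(P[...,0]-x0)<.05)]]])
```

```text
top
0.2 [-0.74, -0.0, 0.0, 0.0, 0.0, -0.0, -0.74, -0.74, -0.74, -0.74, -0.74]
0.3 [0.0, 0.0, 0.01, 0.01, 0.01, 0.0, 0.0, 0.05, 0.05, 0.05, 0.01]
0.4 [0.01, 0.02, 0.02, 0.02, 0.02, 0.03, 0.03, 0.06, 0.04, 0.05, None]
0.5 [0.12, 0.05, 0.1, 0.1, 0.1, 0.03, 0.03, 0.08, 0.05, 0.05, None]
0.6 [0.1, 0.06, 0.1, 0.1, 0.1, 0.0, 0.02, 0.1, 0.08, 0.07, 0.06]
0.7 [0.07, 0.09, 0.1, 0.03, 0.04, 0.01, 0.02, 0.34, 0.34, 0.18, 0.07]
0.8 [0.04, 0.05, 0.04, 0.04, 0.52, 0.52, 0.02, 0.34, 0.35, 0.25, 0.05]
side
0.2 [None, None, -0.0, -0.0, 0.0, -0.0, None, None, 0.32, None, None]
0.3 [0.0, 0.0, 0.0, 0.0, 0.0, 0.0, 0.0, 0.05, 0.05, 0.26, None]
0.4 [0.0, 0.01, 0.01, 0.02, 0.02, 0.03, 0.03, 0.06, 0.04, 0.04, None]
0.5 [0.11, 0.05, 0.1, 0.1, 0.1, 0.03, 0.03, 0.08, 0.05, 0.05, None]
0.6 [0.1, 0.07, 0.1, 0.1, 0.1, 0.0, 0.02, 0.1, 0.08, 0.07, None]
0.7 [0.04, 0.09, 0.09, 0.03, 0.04, 0.01, 0.02, 0.34, 0.35, 0.34, 0.34]
0.8 [0.04, 0.05, 0.04, 0.04, 0.53, 0.53, 0.02, 0.34, 0.35, 0.32, None]
```

Emit:
{"name": "apply_moves", "arguments": {"moves": [{"translation":[-0.355,0.492,0],"yaw":2.4},{"translation":[-0.355,0.492,0],"yaw":2.4},{"translation":[-0.355,0.492,0],"yaw":2.4},{"translation":[-0.355,0.492,0],"yaw":2.4},{"translation":[-0.355,0.492,0],"yaw":2.4},{"translation":[-0.355,0.492,0],"yaw":2.4},{"translation":[-0.355,0.492,0],"yaw":2.4},{"translation":[-0.355,0.492,0],"yaw":2.4},{"translation":[-0.355,0.492,0],"yaw":2.4},{"translation":[-0.355,0.492,0],"yaw":2.4},{"translation":[-0.355,0.492,0],"yaw":2.4},{"translation":[-0.355,0.492,0],"yaw":2.4},{"translation":[-0.355,0.492,0],"yaw":2.4},{"translation":[-0.355,0.492,0],"yaw":2.4},{"translation":[-0.355,0.492,0],"yaw":2.4},{"translation":[-0.355,0.492,0],"yaw":2.4},{"translation":[-0.355,0.492,0],"yaw":2.4},{"translation":[-0.355,0.492,0],"yaw":2.4}], "gripper": 0.04}}

```text
t: 1.6
tcp_pos: [0.556, 0.0677, 0.2307]
tcp_rot: [-2.638, -1.703, 0.002]
force: [0.1, 0.6, 0.4]
finger_gap: 0.473
```

Run:
```python
from h import *
s=robot.sense();c=robot.calibration("wrist")
p,d=robot.capture("wrist");cv2.imwrite("pics/w1.png",p)
print(s["t"],np.round(s["tcp_pos"],4),np.round(s["tcp_rot"],3),np.round(s["joint_positions"],2),s["finger_gap"])
w=np.array([.5294,.0073])
for z in(.09,):
  for a in range(0,360,30):
    print(a,proj(c,[w[0]+.065*np.cos(np.radians(a)),w[1]+.065*np.sin(np.radians(a)),z]).round())
print(proj(c,[.5294,.0073,.098]),"idx",proj(c,[.6405,-.1892,.04]),"ptr",proj(c,[.6484,-.1327,.038]))
```

```text
1.6 [0.556  0.0677 0.2307] [-2.638e+00 -1.703e+00  2.000e-03] [-0.08  0.44  1.6   0.    1.11 -1.23] 0.4726866657055891
0 [213. 245.]
30 [240. 224.]
60 [253. 191.]
90 [247. 154.]
120 [221. 124.]
150 [182. 109.]
180 [143. 116.]
210 [115. 141.]
240 [106. 177.]
270 [117. 212.]
300 [144. 238.]
330 [178. 250.]
[178.01007428 186.69652281] idx [ 88.86850513 318.4617833 ] ptr [133.43604653 306.10549056]
```

View pics/w1.png

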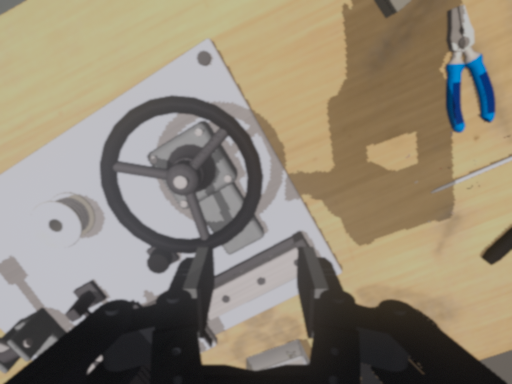

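Run:
```python
from h import *
def rim(n,p,box):
    k=(p.max(2)<75).astype(np.uint8);m=np.zeros_like(k);x0,y0,x1,y1=box;m[y0:y1,x0:x1]=1;k*=m
    nn,l,st,ce=cv2.connectedComponentsWithStats(k);i=1+st[1:,4].argmax()
    h=cv2.convexHull(cv2.findNonZero((l==i).astype(np.uint8)))[:,0]
    c=robot.calibration(n);W=np.array([ray(c,*q,.09)[:2] for q in h.astype(float)])
    A=np.c_[2*W,np.ones(len(W))];s=np.linalg.lstsq(A,(W**2).sum(1),rcond=None)[0];r=np.sqrt(s[2]+s[:2]@s[:2])
    print(n,s[:2].round(4),"R",r.round(4),"resid",np.abs(np.hypot(*(W-s[:2]).T)-r).max().round(4),st[i])
s=robot.sense();print(s["t"],s["tcp_pos"],s["joint_vel"])
p,_=robot.capture("wrist");rim("wrist",p,(90,80,270,240))
rim("side",cv2.imread("pics/side0.png"),(234,168,300,206))
rim("top",cv2.imread("pics/top0.png"),(224,170,296,250))
c=robot.calibration("wrist");V=np.array(c["view"]);print(V.round(3),-V[:3,:3].T@V[:3,3],c["fx"],c["cx"],c["cy"])
print(proj(c,s["tcp_pos"]))
```

```text
1.65 [0.55587569 0.06823893 0.23088371] [ 0.01509754 -0.00641306  0.00174463 -0.00324837 -0.00363217 -0.00312174]
wrist [0.5268 0.0159] R 0.0662 resid 0.0049 [ 112   98  149  142 3017]
side [0.5367 0.0146] R 0.0763 resid 0.0091 [236 173  55  30 590]
top [0.5301 0.0084] R 0.069 resid 0.0024 [231 183  58  58 678]
[[ 0.41   0.912 -0.    -0.291]
 [ 0.867 -0.39   0.311 -0.495]
 [ 0.284 -0.128 -0.95   0.23 ]
 [ 0.     0.     0.     1.   ]] [0.4830867  0.10214053 0.37253493] 330.6235600075642 255.14342178502736 196.4858067103738
[253.08320392 263.22131281]
```

Run:
```python
from h import *
from scipy.optimize import least_squares
def rim(n,p,c,box,th):
    k=(p.max(2)<th).astype(np.uint8);m=np.zeros_like(k);x0,y0,x1,y1=box;m[y0:y1,x0:x1]=1;k*=m
    k=cv2.morphologyEx(k,cv2.MORPH_OPEN,np.ones((2,2),np.uint8)) if n=="wrist" else k
    nn,l,st,ce=cv2.connectedComponentsWithStats(k);i=1+st[1:,4].argmax()
    h=cv2.convexHull(cv2.findNonZero((l==i).astype(np.uint8)))[:,0]
    W=np.array([ray(c,*q,.09)[:2] for q in h.astype(float)])
    f=lambda s:np.hypot(*(W-s[:2]).T)-s[2]
    s=least_squares(f,[.53,.01,.07],loss="soft_l1",f_scale=.001).x;r=f(s)
    print(n,th,s.round(4),"resid rms",np.sqrt((r**2).mean()).round(4),st[i][:4])
p=cv2.imread("pics/w1.png");c=robot.calibration("wrist")
for th in(75,90,100):rim("wrist",p,c,(90,85,270,253),th)
for th in(60,75,90):rim("side",cv2.imread("pics/side0.png"),robot.calibration("side"),(230,165,300,210),th)
for th in(60,75,90):rim("top",cv2.imread("pics/top0.png"),robot.calibration("top"),(224,170,296,250),th)
cv2.imwrite("pics/wc.png",np.hstack([cv2.resize(p[80:270,85:285],None,fx=2,fy=2),cv2.resize(cv2.imread("pics/side0.png")[140:235,185:305],None,fx=3.3,fy=4)]))
```

```text
wrist 75 [0.5298 0.0157 0.0668] resid rms 0.0028 [113  99 149 155]
wrist 90 [0.5282 0.0114 0.071 ] resid rms 0.0014 [102  98 161 156]
wrist 100 [0.5297 0.0113 0.0721] resid rms 0.0034 [102  98 162 156]
side 60 [0.5377 0.0142 0.0764] resid rms 0.004 [236 173  55  30]
side 75 [0.5364 0.0132 0.0765] resid rms 0.0044 [236 173  55  30]
side 90 [0.538  0.0152 0.0796] resid rms 0.0046 [236 173  56  32]
top 60 [0.53   0.0084 0.0682] resid rms 0.0008 [232 183  57  58]
top 75 [0.5299 0.0084 0.0689] resid rms 0.0009 [231 183  58  58]
top 90 [0.5297 0.0084 0.0697] resid rms 0.0014 [231 182  59  60]
```

Emit:
{"name": "apply_moves", "arguments": {"moves": [{"translation":[0.001,0,0.04]},{"translation":[0.001,0,0.08]},{"translation":[0.001,0,0.11]},{"translation":[0.001,0,0.13]},{"translation":[0.001,0,0.15]},{"translation":[0.001,0,0.16]},{"translation":[0.001,0,0.16]},{"translation":[0.001,0,0.16]},{"translation":[0.001,0,0.16]}]}}

```text
invalid input
```

Emit:
{"name": "apply_moves", "arguments": {"moves": [{"translation":[0,0,0]},{"translation":[0,0,0]},{"translation":[0,0,0]},{"translation":[0,0,0]},{"translation":[0,0,0]},{"translation":[0,0,0]},{"translation":[0,0,0]},{"translation":[0,0,0]}], "gripper": 0.0, "squeeze": 40}}

```text
invalid input
```

Emit:
{"name": "apply_moves", "arguments": {"moves": [{"translation":[0.001,0,0.04],"yaw":0},{"translation":[0.001,0,0.08],"yaw":0},{"translation":[0.001,0,0.11],"yaw":0},{"translation":[0.001,0,0.13],"yaw":0},{"translation":[0.001,0,0.15],"yaw":0},{"translation":[0.001,0,0.16],"yaw":0},{"translation":[0.001,0,0.16],"yaw":0},{"translation":[0.001,0,0.16],"yaw":0},{"translation":[0.001,0,0.16],"yaw":0}]}}

```text
t: 2.45
tcp_pos: [0.5584, 0.0686, 0.0725]
tcp_rot: [2.637, 1.705, 0.003]
force: [1.2, -0.8, -0.2]
finger_gap: 0.472
```

Emit:
{"name": "apply_moves", "arguments": {"moves": [{"translation":[0,0,0],"yaw":0},{"translation":[0,0,0],"yaw":0},{"translation":[0,0,0],"yaw":0},{"translation":[0,0,0],"yaw":0},{"translation":[0,0,0],"yaw":0},{"translation":[0,0,0],"yaw":0},{"translation":[0,0,0],"yaw":0},{"translation":[0,0,0],"yaw":0}], "gripper": 0.0, "squeeze": 40}}

```text
t: 3.12
tcp_pos: [0.5557, 0.0669, 0.0728]
tcp_rot: [-2.639, -1.703, 0.006]
force: [-5.5, -5.1, 6.8]
finger_gap: 0.156
```

Run:
```python
from h import *
s=robot.sense();print(s["t"],np.round(s["tcp_pos"],4),np.round(s["tcp_rot"],3),np.round(s["force"],1),s["finger_gap"]*.0854)
R0,_=cv2.Rodrigues(np.array(s["tcp_rot"]));psi=np.arctan2(R0[1,0],R0[0,0]);print(np.degrees(psi))
# wheel centre by grip: TCP minus r along tool x
p=np.array(s["tcp_pos"]);print("centre est",p[:2]-.065*R0[:2,0])
# arc in tool axes: centre at (-.065,0); tool yaw th (positive about tool z, x->y)
for a in range(0,181,5):
    t=np.radians(a);print(a,np.round(-.065+.065*np.cos(t),4),np.round(.065*np.sin(t),4))
```

```text
3.1167 [0.5557 0.0669 0.0728] [-2.639 -1.703  0.006] [-5.5 -5.1  6.8] 0.013356734392763405
65.67364423383373
centre est [0.52896148 0.00762301]
0 0.0 0.0
5 -0.0002 0.0057
10 -0.001 0.0113
15 -0.0022 0.0168
20 -0.0039 0.0222
25 -0.0061 0.0275
30 -0.0087 0.0325
35 -0.0118 0.0373
40 -0.0152 0.0418
45 -0.019 0.046
50 -0.0232 0.0498
55 -0.0277 0.0532
60 -0.0325 0.0563
65 -0.0375 0.0589
70 -0.0428 0.0611
75 -0.0482 0.0628
80 -0.0537 0.064
85 -0.0593 0.0648
90 -0.065 0.065
95 -0.0707 0.0648
100 -0.0763 0.064
105 -0.0818 0.0628
110 -0.0872 0.0611
115 -0.0925 0.0589
120 -0.0975 0.0563
125 -0.1023 0.0532
130 -0.1068 0.0498
135 -0.111 0.046
140 -0.1148 0.0418
145 -0.1182 0.0373
150 -0.1213 0.0325
155 -0.1239 0.0275
160 -0.1261 0.0222
165 -0.1278 0.0168
170 -0.129 0.0113
175 -0.1298 0.0057
180 -0.13 0.0
```

Emit:
{"name": "apply_moves", "arguments": {"moves": [{"translation":[-0.0022,0.0057,0],"yaw":5},{"translation":[-0.003,0.0113,0],"yaw":10},{"translation":[-0.0042,0.0168,0],"yaw":15},{"translation":[-0.0059,0.0222,0],"yaw":20},{"translation":[-0.0081,0.0275,0],"yaw":25},{"translation":[-0.0107,0.0325,0],"yaw":30},{"translation":[-0.0138,0.0373,0],"yaw":35},{"translation":[-0.0172,0.0418,0],"yaw":40},{"translation":[-0.021,0.046,0],"yaw":45},{"translation":[-0.0252,0.0498,0],"yaw":50},{"translation":[-0.0297,0.0532,0],"yaw":55},{"translation":[-0.0345,0.0563,0],"yaw":60},{"translation":[-0.0345,0.0563,0],"yaw":60},{"translation":[-0.0345,0.0563,0],"yaw":60},{"translation":[-0.0345,0.0563,0],"yaw":60}]}}

```text
t: 4.37
tcp_pos: [0.5906, 0.0142, 0.0727]
tcp_rot: [-3.136, -0.155, 0.012]
force: [-8.4, 1.1, 10.1]
finger_gap: 0.149
```

Emit:
{"name": "apply_moves", "arguments": {"moves": [{"translation":[-0.0022,0.0057,-0.001],"yaw":5},{"translation":[-0.003,0.0113,-0.001],"yaw":10},{"translation":[-0.0042,0.0168,-0.001],"yaw":15},{"translation":[-0.0059,0.0222,-0.001],"yaw":20},{"translation":[-0.0081,0.0275,-0.001],"yaw":25},{"translation":[-0.0107,0.0325,-0.001],"yaw":30},{"translation":[-0.0138,0.0373,-0.001],"yaw":35},{"translation":[-0.0172,0.0418,-0.001],"yaw":40},{"translation":[-0.021,0.046,-0.001],"yaw":45},{"translation":[-0.0252,0.0498,-0.001],"yaw":50},{"translation":[-0.0297,0.0532,-0.001],"yaw":55},{"translation":[-0.0345,0.0563,-0.001],"yaw":60},{"translation":[-0.0345,0.0563,-0.001],"yaw":60},{"translation":[-0.0345,0.0563,-0.001],"yaw":60},{"translation":[-0.0345,0.0563,-0.001],"yaw":60}]}}

```text
t: 5.62
tcp_pos: [0.5628, -0.0436, 0.0728]
tcp_rot: [-2.794, 1.435, 0.011]
force: [-4.7, 6.1, 4.0]
finger_gap: 0.153
```

Run:
```python
from h import *
s=robot.sense();print(s["t"],np.round(s["tcp_pos"],4),np.round(s["tcp_rot"],3),np.round(s["force"],1),np.round(s["joint_positions"],2))
a,_=robot.capture("wrist");c=robot.calibration("wrist");b,_=robot.capture("top")
cv2.imwrite("pics/w2r.png",a);cv2.imwrite("pics/t2r.png",b)
cv2.imwrite("pics/m2.png",np.hstack([cv2.resize(a,(400,300)),cv2.resize(b[140:215,270:370],(400,300),interpolation=cv2.INTER_CUBIC)]))
```

```text
5.6167 [ 0.5628 -0.0436  0.0728] [-2.794  1.435  0.011] [-4.7  6.1  4. ] [-0.28  0.68  1.71  0.    0.77  0.67]
```

View pics/m2.png

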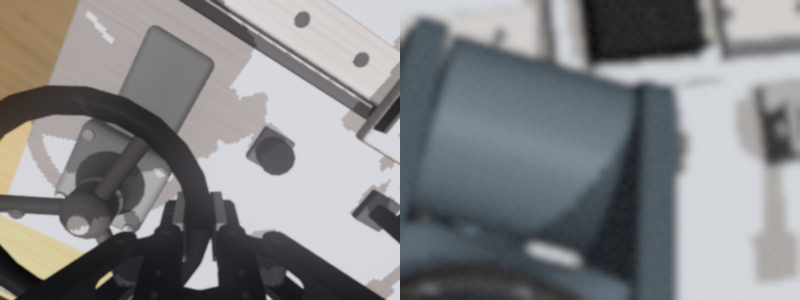

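Emit:
{"name": "apply_moves", "arguments": {"moves": [{"translation":[-0.0022,0.0057,-0.001],"yaw":5},{"translation":[-0.003,0.0113,-0.001],"yaw":10},{"translation":[-0.0042,0.0168,-0.001],"yaw":15},{"translation":[-0.0059,0.0222,-0.001],"yaw":20},{"translation":[-0.0081,0.0275,-0.001],"yaw":25},{"translation":[-0.0107,0.0325,-0.001],"yaw":30},{"translation":[-0.0138,0.0373,-0.001],"yaw":35},{"translation":[-0.0138,0.0373,-0.001],"yaw":35},{"translation":[-0.0138,0.0373,-0.001],"yaw":35},{"translation":[-0.0138,0.0373,-0.001],"yaw":35}]}}

```text
t: 6.55
tcp_pos: [0.5263, -0.0549, 0.0729]
tcp_rot: [-2.235, 2.208, 0.006]
force: [0.2, 5.8, -6.4]
finger_gap: 0.151
```

Run:
```python
from h import *
s=robot.sense();print(s["t"],np.round(s["tcp_pos"],4),np.round(s["tcp_rot"],3),np.round(s["force"],1),np.round(s["joint_positions"],2))
a,_=robot.capture("wrist");b,_=robot.capture("side")
cv2.imwrite("pics/w3r.png",a);cv2.imwrite("pics/s3r.png",b)
cv2.imwrite("pics/m3.png",np.hstack([cv2.resize(a,(400,300)),cv2.resize(b[140:230,185:305],(400,300),interpolation=cv2.INTER_CUBIC)]))
```

```text
6.55 [ 0.5263 -0.0549  0.0729] [-2.235  2.208  0.006] [ 0.2  5.8 -6.4] [-0.32  0.65  1.8   0.    0.7   1.24]
```

View pics/m3.png

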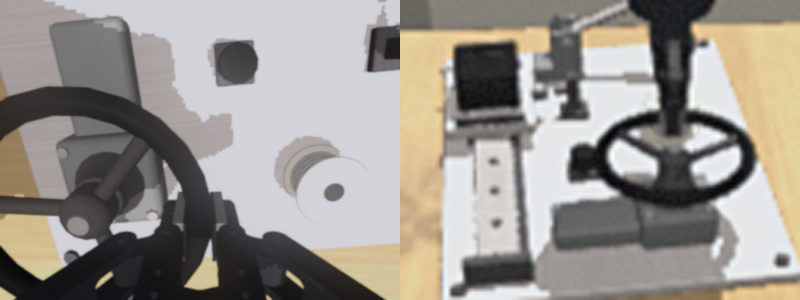

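Emit:
{"name": "apply_moves", "arguments": {"moves": [{"translation":[0,0,0],"yaw":0},{"translation":[0,0,0],"yaw":0},{"translation":[0,0,0],"yaw":0},{"translation":[0,0,0],"yaw":0},{"translation":[0,0,0],"yaw":0},{"translation":[0,0,-0.02],"yaw":0},{"translation":[0,0,-0.06],"yaw":0},{"translation":[0,0,-0.1],"yaw":0},{"translation":[0,0,-0.15],"yaw":0},{"translation":[0.03,-0.015,-0.15],"yaw":0},{"translation":[0.06,-0.03,-0.15],"yaw":0},{"translation":[0.09,-0.045,-0.15],"yaw":0},{"translation":[0.125,-0.064,-0.15],"yaw":0},{"translation":[0.125,-0.064,-0.15],"yaw":0},{"translation":[0.125,-0.064,-0.15],"yaw":0},{"translation":[0.125,-0.064,-0.15],"yaw":0},{"translation":[0.125,-0.064,-0.15],"yaw":0}], "gripper": 0.04}}

```text
t: 8.07
tcp_pos: [0.5922, -0.1795, 0.223]
tcp_rot: [2.236, -2.206, -0.003]
force: [-1.5, 0.2, 0.6]
finger_gap: 0.466
```

Run:
```python
from h import *
s=robot.sense();print(s["t"],np.round(s["tcp_pos"],4),np.round(s["tcp_rot"],3),np.round(s["joint_vel"],3))
c=robot.calibration("wrist");a,d=robot.capture("wrist");cv2.imwrite("pics/w4r.png",a);np.save("w4.npy",d);import pickle;pickle.dump(c,open("c4.pkl","wb"))
q=proj(c,[.643,-.19,.04]).round().astype(int);print(q)
y0=max(0,q[1]-75);x0=max(0,q[0]-100)
print(x0,y0);cv2.imwrite("pics/w4.png",cv2.resize(a[y0:y0+150,x0:x0+200],None,fx=4,fy=4,interpolation=cv2.INTER_CUBIC))
```

```text
8.0667 [ 0.5922 -0.1795  0.223 ] [ 2.236 -2.206 -0.003] [ 0.009 -0.006  0.004 -0.004 -0.002 -0.003]
[268 120]
168 45
```

View pics/w4.png

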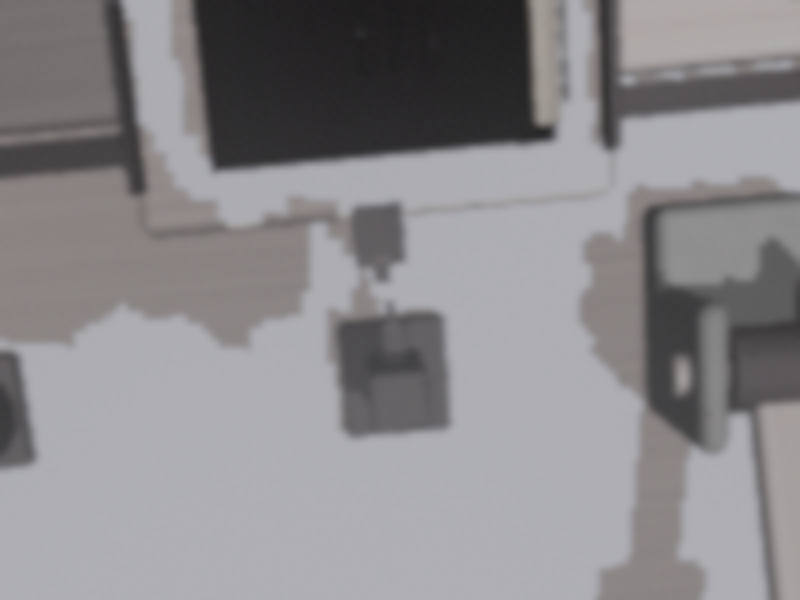

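Close view: the pointer tip is at crop (382,278) and the index blade tip at (391,305), so they are nearly aligned. I'll compute the offset.

Run:
```python
from h import *
import pickle
c=pickle.load(open("c4.pkl","rb"));f=lambda u,v,z:ray(c,168+(u+.5)/4-.5,45+(v+.5)/4-.5,z)[:2]
# yaw from carriage front edge (plate edge ends) at equal height, and plate of index foot edges (z=.02)
e=f(610,190,.035)-f(150,235,.035);print("edge",np.degrees(np.arctan2(e[1],e[0]))+90,np.linalg.norm(e))
g=f(447,427,.02)-f(347,436,.02);print("foot",np.degrees(np.arctan2(g[1],g[0]))+90,np.linalg.norm(g))
p,i=f(382,278,.038),f(391,305,.04);print(p,i)
for yaw in(5.0,5.74,6.5):
    a=np.radians(yaw);R=np.array([[np.cos(a),-np.sin(a)],[np.sin(a),np.cos(a)]]);print(yaw,"ptr-idx local mm",1e3*R.T@(p-i), )
```

```text
edge 6.089745610634523 0.11018990592127341
foot 5.928305771618625 0.026340582088178275
[ 0.64838657 -0.18552196] [ 0.64225721 -0.18776276]
5.0 ptr-idx local mm [6.30133607 1.69807149]
5.74 ptr-idx local mm [6.32274125 1.61654763]
6.5 ptr-idx local mm [6.34362709 1.53253986]
```

The pointer is 1.6 mm left of the blade, within tolerance, and the wheel is released and at rest. Next I'll shut the fingers and press the lever.

Emit:
{"name": "apply_moves", "arguments": {"moves": [{"translation":[0.03,0.016,0],"yaw":0},{"translation":[0.06,0.033,0],"yaw":0},{"translation":[0.09,0.05,0],"yaw":0},{"translation":[0.107,0.059,0],"yaw":0},{"translation":[0.107,0.059,0],"yaw":0},{"translation":[0.107,0.059,0],"yaw":0},{"translation":[0.107,0.059,0.03],"yaw":0},{"translation":[0.107,0.059,0.06],"yaw":0},{"translation":[0.107,0.059,0.085],"yaw":0},{"translation":[0.107,0.059,0.095],"yaw":0},{"translation":[0.107,0.059,0.095],"yaw":0},{"translation":[0.107,0.059,0.095],"yaw":0},{"translation":[0.107,0.059,0.095],"yaw":0}], "gripper": 0.0}}

```text
t: 9.2
tcp_pos: [0.5369, -0.2885, 0.1299]
tcp_rot: [-2.236, 2.206, -0.005]
force: [1.4, -0.5, 0.2]
finger_gap: 0.002
```

Run:
```python
from h import *
s=robot.sense();print(s["t"],np.round(s["tcp_pos"],4),np.round(s["force"],1),s["finger_gap"])
b,_=robot.capture("side");w,_=robot.capture("wrist")
q=proj(robot.calibration("side"),[.535,-.287,.107]).astype(int);print(q)
cv2.imwrite("pics/m5.png",np.hstack([cv2.resize(b[q[1]-45:q[1]+60,q[0]-80:q[0]+60],(400,300),interpolation=cv2.INTER_CUBIC),cv2.resize(w,(400,300))]))
```

```text
9.2 [ 0.5369 -0.2885  0.1299] [ 1.4 -0.5  0.2] 0.0019365651434808731
[260 135]
```

View pics/m5.png

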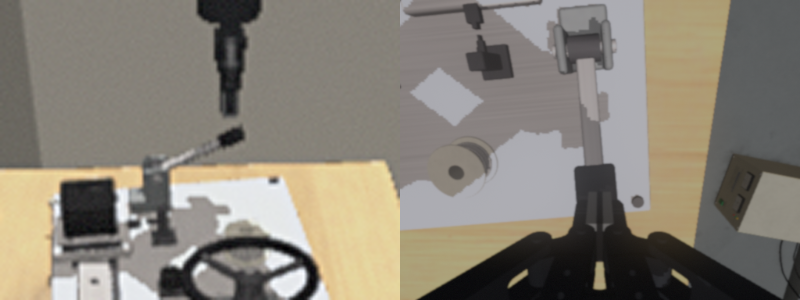

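The fingers sit above the pad: at (230,110) over the pad at (232,135) in the side view, and centred in the wrist view. Pressing now.

Emit:
{"name": "apply_moves", "arguments": {"moves": [{"translation":[0,0,0.01],"yaw":0},{"translation":[0,0,0.018],"yaw":0},{"translation":[0,0,0.024],"yaw":0},{"translation":[0,0.001,0.029],"yaw":0},{"translation":[0,0.002,0.034],"yaw":0},{"translation":[0,0.003,0.039],"yaw":0},{"translation":[0,0.004,0.044],"yaw":0},{"translation":[0,0.004,0.049],"yaw":0},{"translation":[0,0.005,0.054],"yaw":0},{"translation":[0,0.005,0.059],"yaw":0},{"translation":[0,0.005,0.062],"yaw":0},{"translation":[0,0.005,0.062],"yaw":0},{"translation":[0,0.005,0.062],"yaw":0},{"translation":[0,0.005,0.062],"yaw":0},{"translation":[0,0.005,0.062],"yaw":0}]}}

```text
t: 10.55
tcp_pos: [0.5304, -0.2881, 0.0661]
tcp_rot: [-2.235, 2.207, 0.001]
force: [-1.1, -0.0, 1.1]
finger_gap: -0.001
```

Reached 66 mm with little force left, so the lever appears to have snapped down. I'll raise the tool, back off to a viewing pose and check.

Emit:
{"name": "apply_moves", "arguments": {"moves": [{"translation":[0,0,-0.01],"yaw":0},{"translation":[0,0,-0.04],"yaw":0},{"translation":[0,0,-0.08],"yaw":0},{"translation":[0,0,-0.12],"yaw":0},{"translation":[0,0,-0.157],"yaw":0},{"translation":[-0.03,-0.02,-0.157],"yaw":0},{"translation":[-0.06,-0.04,-0.157],"yaw":0},{"translation":[-0.09,-0.06,-0.157],"yaw":0},{"translation":[-0.107,-0.064,-0.157],"yaw":0},{"translation":[-0.107,-0.064,-0.157],"yaw":0},{"translation":[-0.107,-0.064,-0.157],"yaw":0},{"translation":[-0.107,-0.064,-0.157],"yaw":0},{"translation":[-0.107,-0.064,-0.157],"yaw":0}]}}

```text
t: 11.63
tcp_pos: [0.5929, -0.182, 0.2235]
tcp_rot: [2.234, -2.209, 0.001]
force: [0.3, 0.5, -0.1]
finger_gap: 0.003
```

Run:
```python
from h import *
s=robot.sense();print(s["t"],np.round(s["tcp_pos"],4),np.round(s["force"],1))
c=robot.calibration("wrist");w,d=robot.capture("wrist");b,_=robot.capture("side")
q=proj(c,[.643,-.19,.04]).round().astype(int);x0,y0=q[0]-67,q[1]-50;print(x0,y0)
import pickle;pickle.dump((c,x0,y0),open("c6.pkl","wb"))
cv2.imwrite("pics/m6.png",np.hstack([cv2.resize(b[90:195,180:320],(400,300),interpolation=cv2.INTER_CUBIC),cv2.resize(w[y0:y0+75,x0:x0+100],(400,300),interpolation=cv2.INTER_CUBIC)]))
```

```text
11.6333 [ 0.5929 -0.182   0.2235] [ 0.3  0.5 -0.1]
198 71
```

View pics/m6.png

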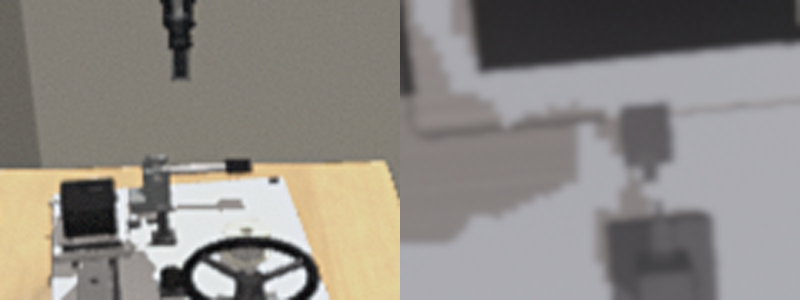

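The lever is level and latched, with its pad at (238,165). The pointer tip at (651,178) is still opposite the blade tip at (657,206), and the robot is clear. Handing in.

```bash
python3 -c "
from workcell import robot
print(robot.job_done())"
```

```text
the job is handed in; nothing more can be done
None
```

The carriage's pointer is opposite the index post's blade, the lock lever is down and holding by itself, and I handed the job in. No verdict was reported.

- **Wheel:** I gripped the rim between two spokes and turned it about 155° clockwise in three arcs. That drove the carriage about 54 mm to the right, up to the index post. Then I released the rim.
- **Alignment:** with the wheel released, a close wrist view put the pointer about 1.6 mm left of the blade along the rail, inside the 5 mm limit. I did not correct that remainder.
- **Lever:** I pressed it with shut fingers down to 66 mm above the bench, where only about 1 N remained. After I backed away, the side view showed it level and staying down.
- **Last check:** by eye, the final view shows the pointer still in the same place opposite the blade. The arm is about 0.22 m above the bench, touching nothing. I touched none of the loose items.

**Disagreements:**
- The gap between the tips measured 6.3 mm against the stated 5 mm.
- The wheel centre differed by about 3 mm between the top and wrist views.
- The side-view fit of the wheel was poor, so I left it out.

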